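# Fasten the wide bottle case in the wine cellar

### The arm

A 6-joint arm with a two-finger parallel gripper is mounted at the origin on the work surface. World frame = base frame: x ahead of the robot, y to its left, z up, the work surface at z = 0. Lengths are in mm, angles in degrees, forces in N, time in s.
With the tool pointing down it reaches from about 300 to 850 mm from the base axis. Payload 4.2 kg.
Tool frame: the origin (TCP) lies at the very end of the fingers, on their centre line; the grasp point (between the pads) lies 19 mm behind it (env.grip_depth is the distance from the TCP to the grasp point, in mm); z points along the fingers, y is the line along which they close (so a half turn about z gives the same grasp; the last joint's range is limited). The gripper opens to 91 mm and grips with 3 to 60 N. Pads are 32 mm wide; open, the fingers measure 118 mm over their backs; the gripper's body (76 mm by 178 mm) begins 60 mm behind the grasp point.
Start: joints at [-1.146, 18.312, 89.639, -0, 72.044, -1.146], TCP at [575.019, 0, 180.576] pointing down, gripper open.
Joint ranges: [-177.97, 177.97], [-48.28, 115.42], [12.27, 149.76], [-77.06, 257.06], [2.81, 150.46], [-146.56, 146.56]. Speed limits (degrees/s): [147.25, 147.25, 180, 180, 180, 180].

### API

Orientations are given as [roll, pitch, yaw] about the fixed x, y, z axes, in that order (R = Rz(yaw) Ry(pitch) Rx(roll)).
In Python, from workcell import env, cams gives the robot as it stands.
- The arm moves only by the tool apply_moves, never from a script. Its argument "deltas" is a list of rows, each a list of 5 numbers: the shift along the tool's x, y, z in m, then the turn about the tool's z in rad, then the opening, from -1 (shut) to 1 (fully open), so that 0 is half open. In form: [[tx, ty, tz, roll, gripper], ...]. A call has 1 to 5 rows; each row is the pose to reach, as a shift and turn from the pose commanded when the call began, along the tool's axes at that moment; what a row does not reach only later rows make up. A row lasts 1/10 s, in which the tool goes at most 50 mm and 8.59 degrees, less where a joint would pass 70% of its speed; a pose out of reach is approached as far as the arm can. A call with a gripper value outside its range is refused whole. The fingers move at their own pace and stop on an object; "grip_force" is the grip in N (left out, the last holds). Time passes only in rows, so rows that repeat a pose let the fingers close. It gives the time, the measured TCP pose, the force, the opening and the grip force at its end, in the units of the state.
- env.state(): the state, without advancing time (a new reading comes with each control period).
- cams.grab_frame(name): name is "scene" or "side" or "wrist"; returns the picture (384x512x3 uint8, blue, green, red); there is no depth.
- cams.get_calibration(name): a dict with "mtx" (3x3 intrinsics, pixels), "eye" and "attitude" of the camera in the world; the wrist camera has in their place "tool_from_camera" (4x4, takes a point from camera to tool coordinates, whose origin is the TCP and whose axes are the flange's). Camera axes: x right, y down, z forward; pixel columns grow to the right and rows downward; lengths in mm; the calibration is good to about 2 mm. A picture is of the moment at which its call begins: read the wrist's pose just before it. get_calibration takes no time and is no camera call.
- env.job_done(): hands the job in; it is judged then, once.
The state is a dict: "time_s": time; "qpos": joint angles; "qvel": joint speeds; "effort": joint torques, N m; "ee_pos": TCP position; "ee_rot": TCP orientation; "force": force on the tool from outside, world axes, zero at the start; "torque": the same for the moment, N m; "gripper_width": finger opening in mm; "gripper_force": force on a finger pad.
Only numpy, scipy, OpenCV 4.12 (cv2) and the standard library are available. Lean on these libraries where they do the work, as an engineer would, in place of code of your own. Each camera call takes 0.05 s, during which the arm holds its last target. There are 200 camera calls.

### The job

Two wooden bottle cases stand on the cellar table, both with their latch handles swung out to the side. Fasten the wider one: swing its handle clockwise (seen from above) up over the cam until it drops down into the notch and lies along the lid, then let go. Leave the latch of the narrower case open as it is.

Things in the scene. Friction and masses are not known exactly. Their poses are not given: they have to be found in the camera images.
- knob_wide (a point): Centre of the upright round grip (dark wood, 22 mm diameter, 45 mm tall) at the free end of the wide case's latch handle, a flat dark steel bar 18 mm wide, 8 mm thick, 100 mm from pivot to grip axis. The point is 22 mm below the grip's top and 22 mm above the bar's top, about 152 mm above the table when open; it swings and rises with the handle. The grip stays upright.
- pivot_wide (a point): Pivot of the wide case's latch, at lid height (98 mm). The case: pale wood, fixed, 280 long, 150 wide; pivot 28 mm from its near end, midway across. x axis: along the case to its far end; y axis: to the side where the open handle sticks out. The handle points along +y at joint 0, +x at 1.57. Steel cam track round the pivot, a roller under the bar on it; two 6 mm battens on the lid beyond the grip's path.
- latch_wide (a joint): Turn of the wide case's handle about its vertical pivot, rad: 0 to 0.18 open, growing clockwise from above, 1.45 to 1.57 fastened (stop 1.57). From 0.2 it rises 8 mm to the cam's crest at 0.75, then sinks to the notch, 7 mm lower than at the start. A spring presses it down: to the crest it needs about 2 to 3 N sideways at the grip and swings back if let go; past the crest it runs into the notch and stays.
- latch_narrow (a joint): The same kind of latch handle on the narrower case (280 mm long, 90 mm wide, 98 mm high), rad, 0 to 0.18 = open as it stands. To be left alone.

How it is judged (in metres and radians):
At the end, for the whole second after the job is handed in: The wide case's handle rests in its low notch (turned to at least 77 degrees from the side position, not moving), and the narrow case's latch is still open (turned less than 20 degrees) (value of joint latch_wide above 1.35 rad and velocity of joint latch_wide between -0.1 and 0.1 rad/s and value of joint latch_narrow below 0.35 rad); the robot touches nothing.
It fails at once if the narrow case's latch was turned (value of joint latch_narrow above 0.45 rad).
It also fails if it takes over 40 s, if anything falls off the work surface, if the arm or the gripper's body presses on something with over 40 N, if the wrist force passes 120 N, or if a joint passes its speed limit or range.

## Working session

There is one attempt and no reset: what is moved stays moved. The work goes in short steps, Python scripts to look and compute and a tool call to move; the robot and the scene stay as the last step left them, time stands still between calls to the robot, and variables do not carry over. Pictures are saved under pics/ and viewed, at most 10 in all, crops included, and the job is handed in when it is done.

Besides the shell and the picture viewer there is one more tool, called after "Call:" in YAML: its name, and indented under it one key for each argument. apply_moves: Moves the arm, as the interface text tells. Its arguments: {"type":"object","properties":{"deltas":{"type":"array"},"grip_force":{"type":"number"}},"required":["deltas"]}

```bash
mkdir -p pics
python3 - <<'E'
from workcell import env,cams
import cv2,numpy as np
s=env.state();print(s['time_s'],s['ee_pos'],s['ee_rot'],s['gripper_width'])
for n in('scene','side','wrist'):
    cv2.imwrite(f'pics/{n}0.png',cams.grab_frame(n));c=cams.get_calibration(n);print(n,c)
cv2.imwrite('pics/a.png',np.hstack([cv2.resize(cv2.imread(f'pics/{n}0.png'),(400,300)) for n in('side','wrist')]))
E
```

```text
0.0 [5.74423606e+02 1.70120130e-02 1.79705448e+02] [-1.79897007e+02 -8.44684971e-04  9.00013114e+01] 91.05108235726848
scene {'mtx': array([[445.99536269,   0.        , 252.04004944],
       [  0.        , 445.99536269, 197.27550747],
       [  0.        ,   0.        ,   1.        ]]), 'eye': array([893.43290057, 669.99609618, 737.01505302]), 'attitude': array([-126.27737765,   -0.48041317,  149.7672784 ])}
side {'mtx': array([[463.6592219 ,   0.        , 259.8238753 ],
       [  0.        , 463.6592219 , 197.11341533],
       [  0.        ,   0.        ,   1.        ]]), 'eye': array([309.31152525, 733.9825437 , 598.15435819]), 'attitude': array([-119.47851799,    0.35332314, -163.53346197])}
wrist {'mtx': array([[329.24137475,   0.        , 254.7119074 ],
       [  0.        , 329.24137475, 189.82832075],
       [  0.        ,   0.        ,   1.        ]]), 'tool_from_camera': array([[-7.84784297e-04, -9.67501999e-01, -2.52862148e-01,
         7.20401555e+01],
       [ 9.99998906e-01, -1.07625125e-03,  1.01435426e-03,
         3.77789773e-01],
       [-1.25353297e-03, -2.52861076e-01,  9.67501786e-01,
        -2.03512205e+02],
       [ 0.00000000e+00,  0.00000000e+00,  0.00000000e+00,
         1.00000000e+00]])}
```

View pics/scene0.png

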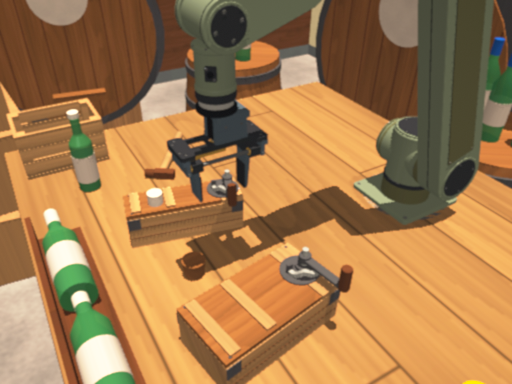

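View pics/side0.png

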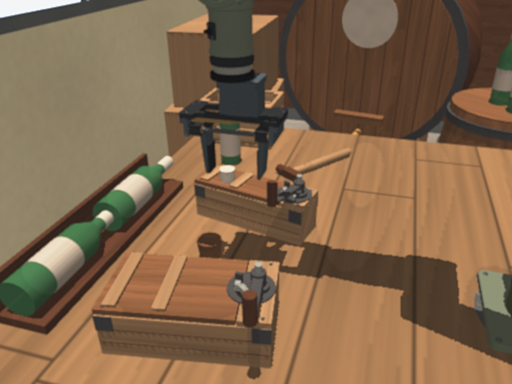

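The scene picture shows the wide case at the lower centre: its grip is at about (346,278) and the pivot post at (305,260). In the side picture the grip is at about (250,308) and the pivot post at (259,275). The narrow case is under the gripper. Next I'll mask the dark grip and triangulate.

```bash
cat > h.py <<'E'
import numpy as np,cv2
from workcell import env,cams
from scipy.spatial.transform import Rotation as R
def ray(n,uv):
    c=cams.get_calibration(n);d=np.linalg.inv(c['mtx'])@[*uv,1]
    d=R.from_euler('xyz',c['attitude'],degrees=True).as_matrix()@d
    return np.array(c['eye']),d/np.linalg.norm(d)
def plane(n,uv,z):
    e,d=ray(n,uv);return e+d*(z-e[2])/d[2]
def tri(a,b):
    (e,d),(f,g)=ray('scene',a),ray('side',b)
    t=np.linalg.lstsq(np.c_[d,-g],f-e,rcond=None)[0]
    p,q=e+d*t[0],f+g*t[1];return (p+q)/2,np.linalg.norm(p-q)
E
python3 - <<'E'
from h import *
out=[]
for n,(x0,y0,x1,y1) in {'scene':(265,235,365,310),'side':(215,250,315,325)}.items():
    im=cv2.imread(f'pics/{n}0.png')[y0:y1,x0:x1]
    b,g,r=[im[...,i].astype(int) for i in range(3)]
    m=((r<125)&(r>g*1.5)&(r>b*1.8)).astype(np.uint8)
    k,l,st,ce=cv2.connectedComponentsWithStats(m)
    for i in range(1,k):
        if st[i,4]>30: print(n,st[i]+[x0,y0,0,0,0],ce[i]+[x0,y0])
    out.append(np.vstack([cv2.resize(im,(400,300),interpolation=0),cv2.resize(cv2.merge([m*255]*3),(400,300),interpolation=0)]))
cv2.imwrite('pics/b.png',np.hstack(out))
E
```

```text
scene [339 270  13  22 211] [344.53554502 280.8436019 ]
side [242 290  14  15 133] [248.9924812  296.04511278]
```

View pics/b.png

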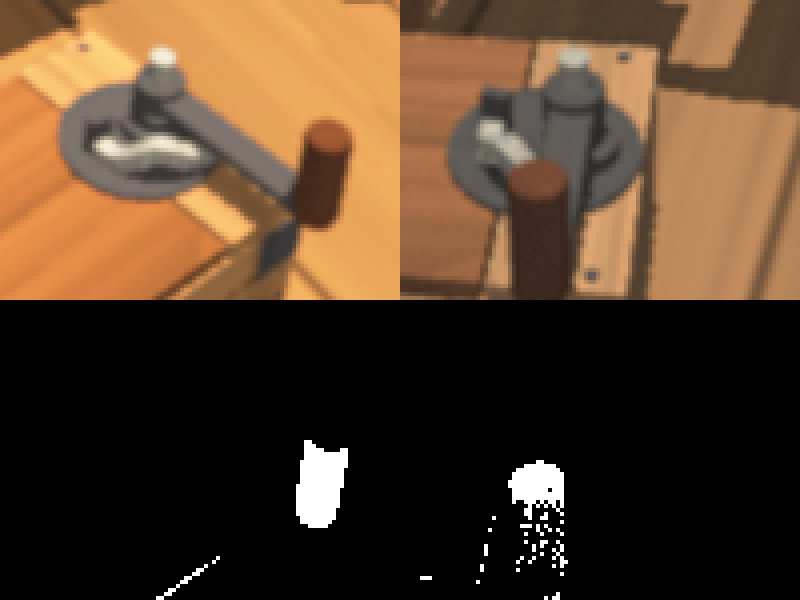

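The crop is at 4×. In full-image pixels the grip-top centre is at scene (347,269) and side (249.5,294.5). The white pivot-post top is at scene (305.5,249.5) and side (258.2,264.5).

Run:
```python
from h import *
g,e=tri((347,269.2),(249.5,294.5));p,f=tri((305.5,249.5),(258.2,264.5))
print('griptop',g.round(1),e,'pivottop',p.round(1),f,'dist',np.linalg.norm((g-p)[:2]),'ang',np.degrees(np.arctan2(*(g-p)[1::-1])))
for nm,n,uv in [('lid far corner','side',(98,313)),('lid side far','side',(129,254)),('lid near robot corner ','side',(280,262)),('near','side',(275,320)),
 ('sc','scene',(179,315)),('sc','scene',(235,370)),('sc','scene',(338,292)),('sc','scene',(281,246))]: print(nm,plane(n,uv,98).round(0))
# narrow grip & top rough
for a,b in [((232,182),(272,181))]: print('narrow grip top',tri(a,b))
```

```text
griptop [463.  273.4 171. ] 0.6761252160392859 pivottop [479.9 175.6 146.2] 0.13044776019786927 dist 99.30674612270835 ang 99.78911287678284
lid far corner [699. 298.  98.]
lid side far [731. 151.  98.]
lid near robot corner  [463.  99.  98.]
near [436. 237.  98.]
sc [741. 162.  98.]
sc [707. 307.  98.]
sc [461. 261.  98.]
sc [485. 101.  98.]
narrow grip top (array([518.19364887, -52.30607709, 178.0608306 ]), np.float64(6.094713442037003))
```

Checks: the grip top is 171 mm high, the pivot–grip radius is 99 mm, and the handle points at about 100° in the world frame. The case axis lies at about 11°. So the grip is at (463,273), and at the end it should be near (578,195). I'll lift and then travel above the grip.

Call:
apply_moves:
  deltas:
    - [0, 0, -0.05, 0, 1]
    - [0.02, -0.02, -0.06, 0, 1]
    - [0.06, -0.04, -0.06, -0.1, 1]
    - [0.105, -0.06, -0.06, -0.17, 1]
    - [0.15, -0.08, -0.06, -0.17, 1]

```text
time_s: 0.65
ee_pos: [494.0, 151.1, 240.5]
ee_rot: [180.0, -0.0, 99.7]
force: [0.6, 0.3, -0.1]
gripper_width: 91.4
gripper_force: 0.0
```

Call:
apply_moves:
  deltas:
    - [0.03, -0.02, 0, 0, 1]
    - [0.07, -0.03, 0, 0, 1]
    - [0.08, -0.05, 0, 0, 1]
    - [0.08, -0.05, 0, 0, 1]

```text
time_s: 1.05
ee_pos: [429.8, 221.4, 240.5]
ee_rot: [-179.9, -0.0, 99.9]
force: [1.0, 0.6, 0.9]
gripper_width: 91.3
gripper_force: 0.0
```

Run:
```python
from h import *
s=env.state();im=cams.grab_frame('wrist');cv2.imwrite('pics/w1.png',im)
c=cams.get_calibration('wrist');T=c['tool_from_camera'];Rt=R.from_euler('xyz',s['ee_rot'],degrees=True).as_matrix()
for P in ([463,273.4,172],[480,175.6,146]):
    q=np.linalg.inv(T)@[*(Rt.T@(np.array(P)-s['ee_pos'])),1];u=c['mtx']@q[:3];print('predicted',u[:2]/u[2])
```

```text
predicted [304.60825742 137.06768291]
predicted [296.71094898 237.36829985]
```

View pics/w1.png

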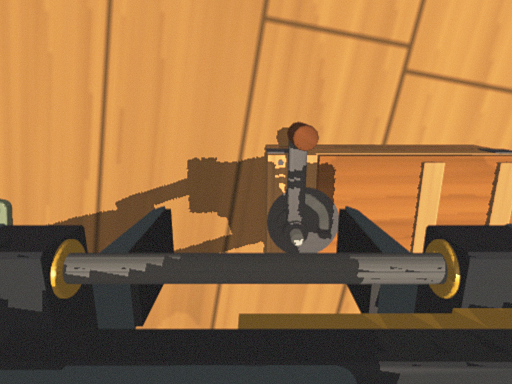

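In the wrist picture the grip top is at (305,137) and the pivot post at (297,237). Both agree with the prediction within a pixel or so, and the case edges are level, so the axis is at about 10°. I'll move above the grip and descend.

Call:
apply_moves:
  deltas:
    - [0.035, 0.03, 0, 0, 1]
    - [0.045, 0.041, 0, 0, 1]
    - [0.045, 0.041, 0, 0, 1]
    - [0.045, 0.041, 0.03, 0, 1]
    - [0.045, 0.041, 0.06, 0, 1]

```text
time_s: 1.6
ee_pos: [465.8, 270.5, 180.4]
ee_rot: [179.9, 0.0, 99.7]
force: [0.5, -0.2, -0.7]
gripper_width: 91.2
gripper_force: 0.0
```

Call:
apply_moves:
  deltas:
    - [0, 0, 0.02, 0, 1]
    - [0, 0, 0.034, 0, 0]
    - [0, 0, 0.034, 0, -0.3]
    - [0, 0, 0.034, 0, -0.3]
    - [0, 0, 0.034, 0, -0.3]

```text
time_s: 2.1
ee_pos: [465.8, 271.5, 147.7]
ee_rot: [179.9, -0.0, 99.7]
force: [0.3, 0.7, 1.1]
gripper_width: 61.8
gripper_force: 0.0
```

Call:
apply_moves:
  deltas:
    - [0, 0, 0, 0, -0.35]
    - [0, 0, 0, 0, -0.35]
    - [0, 0, 0, 0, -0.35]
    - [0, 0, 0, 0, -0.35]
    - [0, 0, 0, 0, -0.35]
  grip_force: 5

```text
time_s: 2.6
ee_pos: [465.0, 271.7, 146.6]
ee_rot: [180.0, 0.0, 99.7]
force: [0.7, -0.4, 0.7]
gripper_width: 29.6
gripper_force: 0.0
```

Run:
```python
from h import *
for i in range(3): s=env.state();print(s['ee_pos'].round(1) if hasattr(s['ee_pos'],'round') else s['ee_pos'],s['gripper_width'],s['force'])
a=cams.grab_frame('scene')[210:310,265:415];b=cams.grab_frame('side')[230:330,180:330]
cv2.imwrite('pics/c.png',np.hstack([cv2.resize(x,(400,267),interpolation=cv2.INTER_CUBIC) for x in(a,b)]))
# arc waypoints relative to start yaw, pivot (480,175.6), r=99.5, tool axes at joint q0
p=np.array([480,175.6])
for q in np.radians([0,20,40,60,80,90]):
    a=np.radians(100)-q;print(np.degrees(q),(p+99.5*np.array([np.cos(a),np.sin(a)])).round(1))
```

```text
[465.  271.7 146.6] 29.638849309177 [ 0.74645328 -0.4417642   0.66721256]
[465.  271.7 146.6] 29.638849309177 [ 0.74645328 -0.4417642   0.66721256]
[465.  271.7 146.6] 29.638849309177 [ 0.74645328 -0.4417642   0.66721256]
0.0 [462.7 273.6]
20.0 [497.3 273.6]
40.0 [529.8 261.8]
59.99999999999999 [556.2 239.6]
80.0 [573.5 209.6]
90.0 [578.  192.9]
```

View pics/c.png

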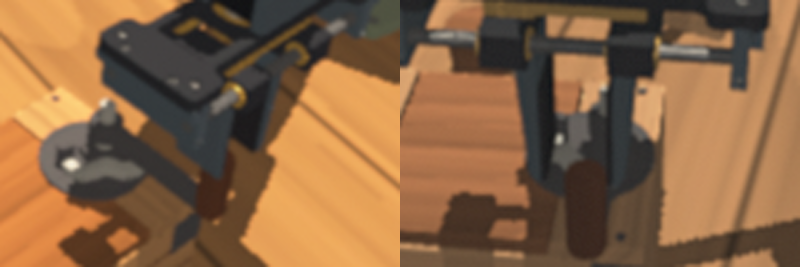

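Run:
```python
from h import *
s=env.state();Rt=R.from_euler('xyz',s['ee_rot'],degrees=True).as_matrix()
def proj(n,P):
    c=cams.get_calibration(n);A=R.from_euler('xyz',c['attitude'],degrees=True).as_matrix()
    u=c['mtx']@(A.T@(np.array(P)-c['eye']));return u[:2]/u[2]
for y in(-15,15,-29,29):
  for x in(-16,16):
    P=s['ee_pos']+Rt@[x,y,0];print(y,x,P.round(0),'crop scene',((proj('scene',P)-[265,210])*2.67).round(),'side',((proj('side',P)-[180,230])*2.67+[400,0]).round())
x=cams.grab_frame('side')[265:325,220:280];y=cams.grab_frame('scene')[250:310,315:375]
cv2.imwrite('pics/d.png',np.hstack([cv2.resize(i,(400,400),interpolation=0) for i in(y,x)]))
```

```text
-15 -16 [453. 253. 147.] crop scene [207. 159.] side [616. 187.]
-15 16 [447. 285. 147.] crop scene [243. 186.] side [608. 230.]
15 -16 [482. 258. 147.] crop scene [177. 180.] side [560. 183.]
15 16 [477. 290. 147.] crop scene [214. 207.] side [550. 225.]
-29 -16 [439. 251. 147.] crop scene [220. 150.] side [642. 189.]
-29 16 [434. 283. 147.] crop scene [256. 176.] side [636. 232.]
29 -16 [496. 261. 147.] crop scene [163. 190.] side [534. 181.]
29 16 [491. 292. 147.] crop scene [200. 218.] side [523. 223.]
```

View pics/d.png

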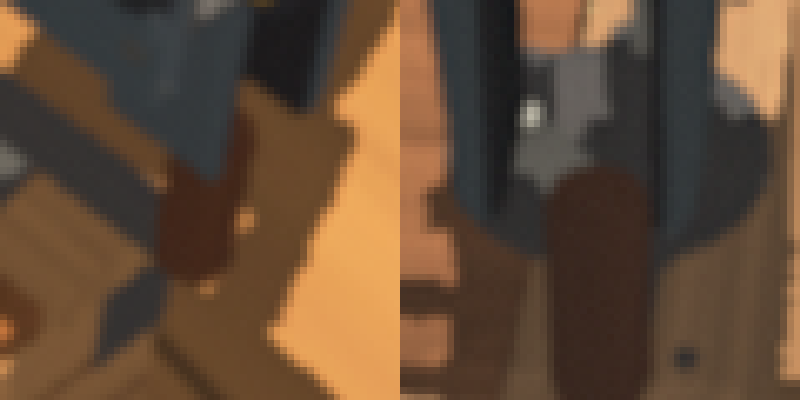

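Run:
```python
from h import *
print(tri((347,277),(233.5,300)),tri((347,277),(230,296)))
print('first-picture finger tip +x: scene/side rough',tri((197,199),(210,174)))
```

```text
(array([478.92472959, 291.9945227 , 174.71959523]), np.float64(1.845730604028552)) (array([483.10773291, 295.12961701, 181.7003794 ]), np.float64(0.8625162084417025))
first-picture finger tip +x: scene/side rough (array([625.71558976,   2.25369704, 205.40880777]), np.float64(6.576480151572662))
```

The drawn fingertips triangulate about 25 mm higher than the reported TCP, so I can't be sure the fingers surround the grip. I'll test that by closing gently.

Call:
apply_moves:
  deltas:
    - [0, 0, 0, 0, -0.7]
    - [0, 0, 0, 0, -0.7]
    - [0, 0, 0, 0, -0.7]
    - [0, 0, 0, 0, -0.7]
  grip_force: 4

```text
time_s: 3.2
ee_pos: [465.0, 271.7, 146.6]
ee_rot: [180.0, 0.0, 99.7]
force: [0.2, -0.9, 0.0]
gripper_width: 13.5
gripper_force: 0.0
```

The fingers closed to 13.5 mm without touching anything, so they are still above the grip and the pictures were right. I'll open and go down another 26 mm or so, watching the force.

Call:
apply_moves:
  deltas:
    - [0, 0, 0, 0, 0]
    - [0, 0, 0, 0, 0]
    - [0, 0, 0, 0, 0]
    - [0, 0, 0, 0, 0]
    - [0, 0, 0, 0, 0]

```text
time_s: 3.7
ee_pos: [465.0, 271.7, 146.6]
ee_rot: [180.0, 0.0, 99.7]
force: [-0.4, 0.7, -0.5]
gripper_width: 45.5
gripper_force: 0.0
```

Call:
apply_moves:
  deltas:
    - [0, 0, 0.007, 0, 0]
    - [0, 0, 0.014, 0, 0]
    - [0, 0, 0.02, 0, 0]
    - [0, 0, 0.026, 0, 0]
    - [0, 0, 0.026, 0, 0]

```text
time_s: 4.2
ee_pos: [464.3, 271.3, 119.3]
ee_rot: [-179.9, 0.0, 99.7]
force: [-0.6, -0.8, -0.2]
gripper_width: 45.7
gripper_force: 0.0
```

Call:
apply_moves:
  deltas:
    - [0, 0, 0, 0, -0.7]
    - [0, 0, 0, 0, -0.7]
    - [0, 0, 0, 0, -0.7]
    - [0, 0, 0, 0, -0.7]
    - [0, 0, 0, 0, -0.7]

```text
time_s: 4.7
ee_pos: [465.0, 271.9, 120.8]
ee_rot: [180.0, -0.0, 99.7]
force: [-0.2, 0.7, 1.4]
gripper_width: 21.5
gripper_force: 4.0
```

The fingers stopped at 21.5 mm, so the grip is held and centred. I'll open slightly to cage it, leaving it free to rise and sink, then follow the arc (radius 99.5) with the tool turning along it.

Call:
apply_moves:
  deltas:
    - [0, 0, 0, 0, -0.42]
    - [-0.0003, 0.0079, 0, 0.08, -0.42]
    - [-0.0013, 0.0159, 0, 0.16, -0.42]
    - [-0.0028, 0.0236, 0, 0.24, -0.42]
    - [-0.005, 0.0313, 0, 0.32, -0.42]

```text
time_s: 5.2
ee_pos: [495.6, 271.9, 120.6]
ee_rot: [-179.8, 0.1, 81.2]
force: [-4.5, -0.9, 2.7]
gripper_width: 26.6
gripper_force: 2.2
```

Call:
apply_moves:
  deltas:
    - [-0.0003, 0.0079, 0, 0.08, -0.42]
    - [-0.0013, 0.0159, 0, 0.16, -0.42]
    - [-0.0028, 0.0236, 0, 0.24, -0.42]
    - [-0.005, 0.0313, 0, 0.32, -0.42]
    - [-0.0079, 0.0387, 0, 0.4, -0.42]

```text
time_s: 5.7
ee_pos: [533.4, 258.6, 120.7]
ee_rot: [-179.9, 0.0, 58.3]
force: [-2.2, 0.7, 1.2]
gripper_width: 26.5
gripper_force: 0.7
```

Call:
apply_moves:
  deltas:
    - [-0.0003, 0.0079, 0, 0.08, -0.42]
    - [-0.0013, 0.0159, 0, 0.16, -0.42]
    - [-0.0028, 0.0236, 0, 0.24, -0.42]
    - [-0.005, 0.0313, 0, 0.32, -0.42]
    - [-0.0079, 0.0387, 0, 0.4, -0.42]

```text
time_s: 6.2
ee_pos: [563.2, 230.8, 120.3]
ee_rot: [179.9, 0.0, 35.4]
force: [0.6, -1.5, -1.8]
gripper_width: 26.3
gripper_force: 0.6
```

Call:
apply_moves:
  deltas:
    - [-0.0003, 0.0079, 0, 0.08, -0.42]
    - [-0.0013, 0.0159, 0, 0.16, -0.42]
    - [-0.0028, 0.0236, 0, 0.24, -0.42]
    - [-0.005, 0.0313, 0, 0.32, -0.42]
    - [-0.0075, 0.037, 0, 0.38, -0.42]

```text
time_s: 6.7
ee_pos: [578.4, 196.5, 120.4]
ee_rot: [180.0, -0.0, 13.6]
force: [-0.2, -0.0, 1.1]
gripper_width: 26.6
gripper_force: 0.1
```

Call:
apply_moves:
  deltas:
    - [0, 0, 0, 0, -0.42]
    - [0, 0, 0, 0, -0.1]
    - [0, 0, 0, 0, -0.1]
    - [0, 0, 0, 0, -0.1]
    - [0, 0, 0, 0, -0.1]

```text
time_s: 7.2
ee_pos: [578.0, 197.3, 120.6]
ee_rot: [180.0, -0.0, 13.8]
force: [1.0, -0.2, -0.2]
gripper_width: 40.9
gripper_force: 0.0
```

Call:
apply_moves:
  deltas:
    - [0, 0, -0.02, 0, -0.1]
    - [0, 0, -0.05, 0, -0.1]
    - [0, 0, -0.09, 0, -0.1]
    - [-0.03, 0, -0.12, 0, -0.1]
    - [-0.07, 0, -0.12, 0, -0.1]

```text
time_s: 7.7
ee_pos: [513.0, 181.4, 244.8]
ee_rot: [-180.0, -0.6, 13.8]
force: [0.3, 0.9, -0.4]
gripper_width: 41.0
gripper_force: 0.0
```

Run:
```python
from h import *
s=env.state();print(s['ee_pos'],s['force'])
a=cams.grab_frame('scene')[140:340,120:400];b=cams.grab_frame('side')[150:350,80:360]
cv2.imwrite('pics/e.png',np.hstack([cv2.resize(x,(400,286),interpolation=cv2.INTER_CUBIC) for x in(a,b)]))
```

```text
[512.98229939 181.42006913 244.83818344] [ 0.30520977  0.87562582 -0.44907541]
```

View pics/e.png

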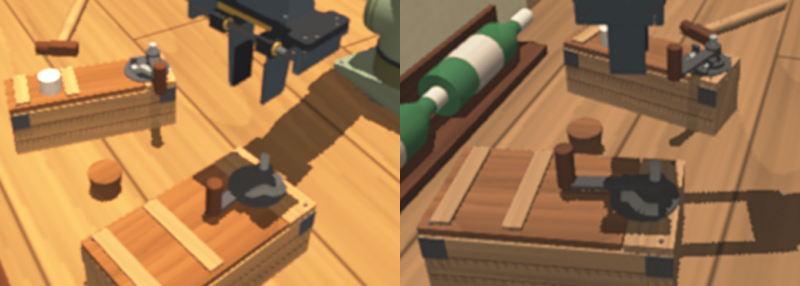

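The handle now lies along the lid with the grip top at scene (270,268) and side (195,254). The narrow latch still points to the side and the gripper is clear. I'll check the angle and height by triangulation, then hand in.

Run:
```python
from h import *
g,e=tri((270.5,268),(195.5,253.6));d=g[:2]-[480,175.6]
a=100-np.degrees(np.arctan2(d[1],d[0]));print(g.round(1),e,np.hypot(*d),'turned',a)
if a>82 and g[2]<171: print(env.job_done())
```

```text
[575.3 199.  164.5] 0.09805772635671145 98.10160680774516 turned 86.19175070462471
the job is handed in; nothing more can be done
None
```

The wide case's latch is fastened: its handle turned about 86° and its grip sits about 6.5 mm lower than before, as the notch requires. The narrow latch was left open, the gripper is clear, and the job was handed in at about 8 s.

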